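# Close the battery hook, then key and press home the bayonet light

### The job

Make the cordless table lamp ready: first swing the brass hook on its wooden plinth shut until it rests in its catch across the black battery hatch. Then turn the knurled brass collar of the light unit on the lamp's neck until its hidden keyways drop over the pins, press it fully home against the sprung contact, and finish while still holding it pressed down there (do not let go). Leave the other things on the table where they are.

Things in the scene. Friction and masses are not known exactly. Their poses are not given: they have to be found in the camera images.
- lamp: cordless lamp, fixed to the table: a pale wooden plinth 150 x 270 mm (its x by y), 45 mm high, with a turned wooden bulb (100 mm wide) at its +y end that carries the neck, and a black battery hatch and brass hook at its -y end. Origin: centre of the plinth's underside; z up. The bulb's axis is at (0, 85 mm) in this frame.
- seat (a point): centre of the flat wooden seat (60 mm wide, 116 mm above the table) on top of the bulb, axes as the lamp's. A metal neck 27 mm wide rises 36 mm from it inside the light unit, with three radial pins 120 degrees apart at an unknown angle (hidden under the skirt), and a sprung contact in its end.
- light: light unit, loose on the neck: knurled brass collar 52 mm in diameter, 45 mm high, with a white frosted dome (42 mm wide) on top; 62 mm high overall, 0.12 to 0.2 kg. Origin: centre of the collar's bottom rim; z up. A lip inside has three keyways 120 degrees apart. At first it rests upright on the pins, its rim 10 mm above the seat. Grip it across the collar, fingertips 5 mm or more above its rim.
- dome_top (a point): top of the dome, 62 mm above the collar's rim. The unit must be turned 20 to 75 degrees clockwise, seen from above, for the keyways to meet the pins (they pass within about 5 degrees either way). It then drops 5 mm by its weight on to the sprung contact; the last 5 mm must be pressed (3 N rising to 8 N). Fully home, its rim rests on the seat. Let go, it springs up about 5 mm again.
- hook (a joint): angle of the hook about its upright hinge, rad: 0 = closed, in the catch (a stop), growing as it swings open towards the plinth's -y end, at most 1.5; starts 0.7 to 1.35. It stays where it is left (about 1 N at the knob moves it).
- hook_knob (a point): middle of the hook's upright round black knob, 14 mm in diameter, 57 to 87 mm above the table; this point is 74 mm above the table, 60 mm from the hinge axis. The flat brass arm is 10 mm wide, its top 57 mm above the table, and runs 30 mm on past the knob into the catch (a brass bracket 18 mm high on the plinth).
- hook_hinge (a point): point on the hook's upright hinge axis, at (50, -60) mm in the lamp frame, 74 mm above the table. At joint value a the knob lies 60 mm from it in the direction (-cos a, -sin a) of the lamp's x, y.
- coaster0: bystander: speckled grey stone coaster, 100 mm wide, 8 mm thick; origin under its centre
- coaster1: bystander: terracotta coaster, 100 mm wide, 8 mm thick; origin under its centre
- coaster2: bystander: speckled grey stone coaster, 100 mm wide, 8 mm thick; origin under its centre
- mug: bystander: blue mug, 80 mm wide, 90 mm high; origin under its centre
- candle: bystander: amber glass candle jar with cork lid, 70 mm wide, 70 mm high; origin under its centre
- remote: bystander: black remote control, 45 x 150 x 18 mm; origin under its centre
There are look-alikes about, which are no part of the job. Leave any purple look-alike of the light alone.

How it is judged (in metres and radians):
On the way, in this order (a step that is already met when the one before it is completed fails the run):
1. the hook is swung closed into its catch (value of joint hook below 0.08 rad and velocity of joint hook between -0.1 and 0.1 rad/s), for 0.3 s.
2. the collar has been turned and has dropped over the pins (z of light in the frame of seat below 0.0065 m and horizontal distance between light and seat below 0.004 m), for 0.2 s.
At the end, for the whole second after the job is handed in: the hook is in its catch (joint below 0.08 rad); the light unit is upright, keyed over the pins, its rim within 2 mm of the seat, at rest, and held there by the fingers (contact over 2 N) as the program finishes and through the last second (value of joint hook below 0.08 rad and z of light in the frame of seat between -0.003 and 0.002 m and horizontal distance between light and seat below 0.004 m and angle between light's own z axis and vertical below 0.08 rad and contact force between the fingers and light above 2 N and linear speed of light below 0.02 m/s); the arm keeps its last pose, push and grip.
It fails at once if a bystander (coaster, mug, candle or remote) is pushed more than 30 mm (distance of any of coaster0, coaster1, coaster2, mug, candle, remote from where it was at the start of the episode above 0.03 m).
It fails at once if the light unit is pulled off the neck (z of light in the frame of seat above 0.035 m).
It also fails if it takes over 58 s, if anything falls off the work surface, if the arm or the gripper's body presses on something with over 40 N, if the wrist force passes 120 N, or if a joint passes its speed limit or range.

### The arm

A 6-joint arm with a two-finger parallel gripper is mounted at the origin on the work surface. World frame = base frame: x ahead of the robot, y to its left, z up, the work surface at z = 0. Lengths are in mm, angles in rad, forces in N, time in s.
With the tool pointing down it reaches from about 325 to 1000 mm from the base axis. Payload 5.1 kg.
Tool frame: the origin (TCP) lies at the very end of the fingers, on their centre line; the grasp point (between the pads) lies arm.tcp_to_grasp behind it (arm.tcp_to_grasp is the distance from the TCP to the grasp point, in mm); z points along the fingers, y is the line along which they close (so a half turn about z gives the same grasp; the last joint's range is limited). The gripper opens to 85 mm and grips with 20 to 120 N. Pads are 22 mm wide; open, the fingers measure 114 mm over their backs; the gripper's body (76 mm by 85 mm) begins 54 mm behind the grasp point. The pads swing forward as they close: fully open they stand 13 mm farther back than shut.
Start: joints at [1.265, 0.124, 1.65, -0, 1.367, -0.083], TCP at [143.647, 633.917, 231.322] pointing down, gripper open.
Joint ranges: [-2.61, 2.61], [-1.02, 2.33], [0.03, 2.71], [-1.35, 4.49], [0.32, 2.68], [-2.91, 2.91]. Speed limits (rad/s): [2.57, 2.57, 3.14, 3.14, 3.14, 3.14].

### API

Orientations are given as a unit quaternion [w, x, y, z].
In Python, from station import readout, optics, arm, spotter gives the robot as it stands.
- The arm moves only by the tool move_arm, never from a script. Its argument "targets" is a list of rows, each an object of numbers: "tx", "ty", "tz": the shift along the tool's x, y, z in m; "turn": the turn about the tool's z in degrees; "jaw": the finger opening in m, from 0 to 0.0854. In form: [{"tx": .., "ty": .., "tz": .., "turn": .., "jaw": ..}, ...]. A call has 1 to 20 rows; each row is the pose to reach, as a shift and turn from the pose commanded when the call began, along the tool's axes at that moment; what a row does not reach only later rows make up. A row lasts 1/8 s, in which the tool goes at most 62.5 mm and 10.7 degrees, less where a joint would pass 70% of its speed; a pose out of reach is approached as far as the arm can. A call with a gripper value outside its range is refused whole. The fingers move at their own pace and stop on an object; "force" is the grip in N (left out, the last holds). Time passes only in rows, so rows that repeat a pose let the fingers close. It gives the time, the measured TCP pose, the force, the opening and the grip force at its end, in the units of the state.
- readout.state(): the state, without advancing time (a new reading comes with each control period).
- optics.get_image(name): name is "side" or "top" or "wrist"; returns a dict with "color" (480x640x3 uint8, blue, green, red), "fx", "fy", "cx", "cy" (pixels), "R" (3x3) and "t" (3): a world point X has camera coordinates R X + t; the wrist camera has in their place "hand_eye" (4x4, takes a point from camera to tool coordinates, whose origin is the TCP and whose axes are the flange's). Camera axes: x right, y down, z forward; pixel columns grow to the right and rows downward; lengths in mm; the calibration is good to about 2 mm. A picture is of the moment at which its call begins: read the wrist's pose just before it. There is no depth.
- arm.hand_in(): hands the job in; it is judged then, once.
Trained networks look in a picture, given as the dict that the camera call returned (one of the last four; its "shot" number tells which), for a name from the list of things; names that differ only in an ending like _2 or _b are one class to them, and where a whole thing is asked for, a point or a joint stands for the part that bears it (a point fixed in the world has none). Each returns a list of dicts, best first, with "conf" (0 to 1); they miss things now and then, are a little off and sometimes report something else, mostly with a low value. They report only what shows in the picture. A call takes as long as a camera call. They do not tell look-alikes from the thing itself.
- spotter.spot_in(picture, target): "at" ([column, row] in pixels, amid what is visible of it).
The state is a dict: "time_s": time; "joint_positions": joint angles; "joint_velocities": joint speeds; "joint_efforts": joint torques, N m; "tcp_pos": TCP position; "orientation": TCP orientation; "wrist_force": force on the tool from outside, world axes, zero at the start; "moment": the same for the moment, N m; "finger_gap": opening from 0.0 (shut) to 1.0 (fully open); "grasp_force": force on a finger pad.
Only numpy, scipy, OpenCV 4.12 (cv2) and the standard library are available. Lean on these libraries where they do the work, as an engineer would, in place of code of your own. Each camera call takes 0.05 s, during which the arm holds its last target. There are 200 camera calls.

## Working session

There is one attempt and no reset: what is moved stays moved. The work goes in short steps, Python scripts to look and compute and a tool call to move; the robot and the scene stay as the last step left them, time stands still between calls to the robot, and variables do not carry over. Pictures are saved under pics/ and viewed, at most 10 in all, crops included, and the job is handed in when it is done.

Besides the shell and the picture viewer there is one more tool, called as name(argument=value, ...) on one line, values as JSON. move_arm: Moves the arm, as the interface text tells. Its arguments: {"type":"object","properties":{"targets":{"type":"array","items":{"type":"object","properties":{"tx":{"type":"number"},"ty":{"type":"number"},"tz":{"type":"number"},"turn":{"type":"number"},"jaw":{"type":"number"}}}},"force":{"type":"number"}},"required":["targets"]}

```bash
mkdir -p pics
cat > h.py <<'E'
import numpy as np, cv2
from station import readout, optics, arm, spotter
from scipy.spatial.transform import Rotation as Ro
E
python3 - <<'E'
from h import *
ims={}
for n in ("side","top"):
    p=optics.get_image(n); ims[n]=p; cv2.imwrite(f"pics/{n}0.png",p["color"])
    for k in ("lamp","light","dome_top","hook_knob","hook_hinge","seat"):
        try: print(n,k,[(np.round(d["at"]).tolist(),round(d["conf"],2)) for d in spotter.spot_in(p,k)][:5])
        except Exception as e: print(n,k,e)
    print(p["fx"],p["fy"],p["cx"],p["cy"],np.round(p["R"],4).tolist(),np.round(p["t"],1).tolist())
s=readout.state(); print(s, arm.tcp_to_grasp)
E
```

```text
side lamp [([297.0, 282.0], 0.6)]
side light [([282.0, 231.0], 0.92), ([218.0, 245.0], 0.59)]
side dome_top [([217.0, 246.0], 0.62), ([276.0, 229.0], 0.61)]
side hook_knob [([324.0, 284.0], 0.43)]
side hook_hinge [([325.0, 282.0], 0.61)]
side seat [([298.0, 282.0], 0.69)]
542.4815029443672 542.4815029443672 315.0068174938155 237.34607675743223 [[0.7964, -0.6045, 0.017], [-0.3383, -0.4687, -0.816], [0.5012, 0.6442, -0.5778]] [-474.2, 299.5, 1207.4]
top lamp [([327.0, 263.0], 0.76)]
top light [([222.0, 300.0], 0.87), ([286.0, 258.0], 0.81)]
top dome_top [([289.0, 260.0], 0.82), ([224.0, 304.0], 0.73)]
top hook_knob [([358.0, 254.0], 0.44)]
top hook_hinge [([356.0, 253.0], 0.63)]
top seat [([326.0, 262.0], 0.63)]
587.3330196084825 587.3330196084825 323.3812938908357 242.87917639248343 [[-0.0162, -0.9999, 0.0056], [-0.9968, 0.0157, -0.0789], [0.0788, -0.0069, -0.9969]] [-15.3, 575.6, 1531.2]
{'time_s': 0.7, 'joint_positions': array([ 1.26537393e+00,  1.23768083e-01,  1.65026504e+00, -2.73603021e-05,
        1.36750426e+00, -8.26205742e-02]), 'joint_velocities': array([-0.00039432,  0.00022979,  0.00222138,  0.00061275, -0.00012565,
       -0.00194292]), 'joint_efforts': array([ 4.29305801e-04, -4.23440158e+01, -3.65670455e+01, -5.48752348e-05,
        3.91613294e-04,  1.69263046e-05]), 'tcp_pos': array([143.67507413, 633.92389304, 231.36357813]), 'orientation': array([1.84749513e-05, 1.11167894e-01, 9.93801639e-01, 2.45312659e-05]), 'wrist_force': array([-0.61915329, -0.72358142,  0.66499806]), 'moment': array([ 0.0156006 , -0.01905358, -0.01253279]), 'grasp_force': 0.0, 'finger_gap': 0.9988913010038989} 18.700000000000003
```

Run:
```python
import cv2,numpy as np
t=cv2.imread("pics/top0.png")[190:350,170:450]; s=cv2.imread("pics/side0.png")[170:370,160:440]
a=cv2.resize(t,(800,457),interpolation=cv2.INTER_CUBIC); cv2.imwrite("pics/topc.png",a)
cv2.imwrite("pics/sidec.png",cv2.resize(s,(800,571),interpolation=cv2.INTER_CUBIC))
```

```text
(no output)
```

View pics/top0.png

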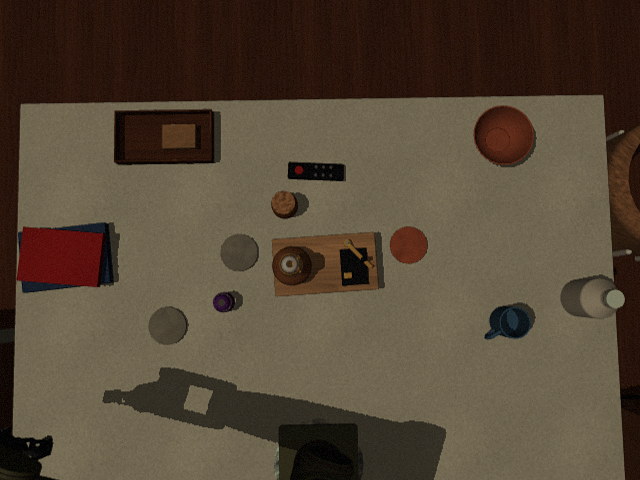

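View pics/topc.png

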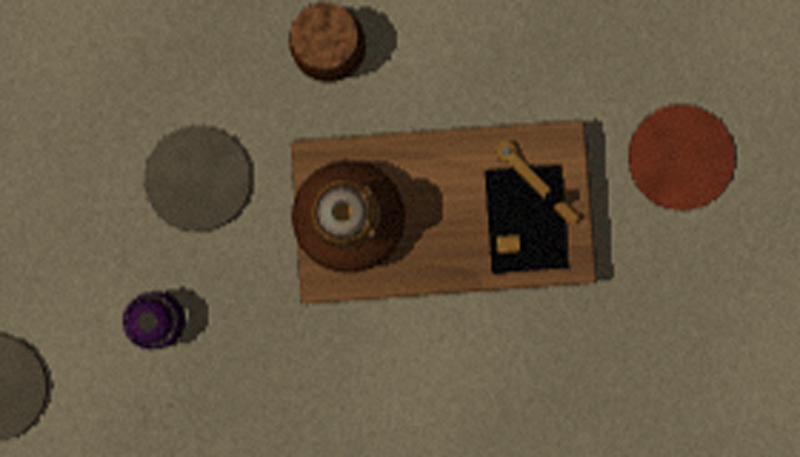

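View pics/sidec.png

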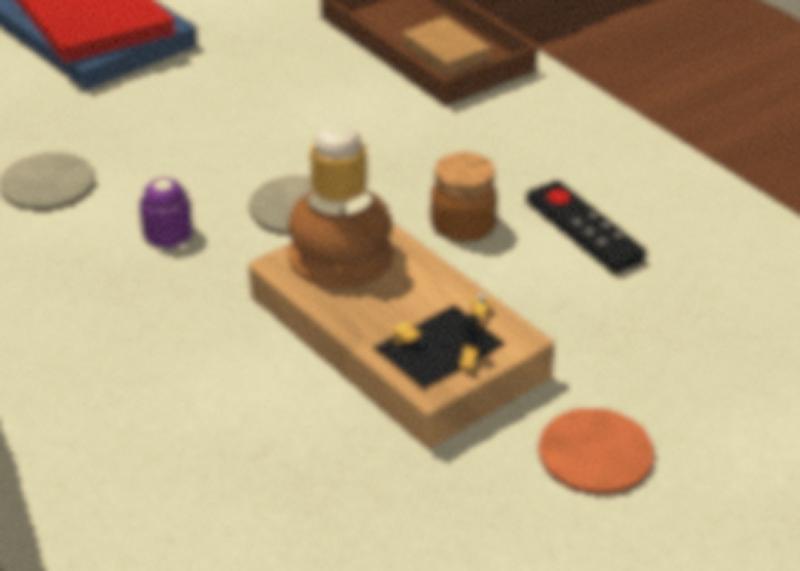

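Candidates for the light are the brass collar with a white dome on the lamp, top (289,264) / side (279,228), and the purple look-alike, top (222,301) / side (218,245). I choose the brass one on the lamp. The hook hinge is at top (348,243), the arm points to about (372,265), and the catch is at (348,275).

```bash
cat >> h.py <<'E'
def proj(p,X):
    c=np.asarray(p["R"])@np.asarray(X,float)+np.asarray(p["t"]).ravel()
    return np.array([p["fx"]*c[0]/c[2]+p["cx"],p["fy"]*c[1]/c[2]+p["cy"]])
def back(p,uv,z):
    R=np.asarray(p["R"]);C=-R.T@np.asarray(p["t"]).ravel()
    d=R.T@np.array([(uv[0]-p["cx"])/p["fx"],(uv[1]-p["cy"])/p["fy"],1]); return C+d*(z-C[2])/d[2]
def L2W(q,P):
    c,s=np.cos(q[2]),np.sin(q[2]); return np.array([q[0]+c*P[0]-s*P[1],q[1]+s*P[0]+c*P[1],P[2]])
E
python3 - <<'E'
from h import *
from scipy.optimize import least_squares
T=optics.get_image("top");S=optics.get_image("side")
a=lambda x,y:np.array([170+x/2.857,190+y/2.857]); b=lambda x,y:np.array([160+x/2.857,170+y/2.857])
obs=[(T,a(291,140),(75,135,45)),(T,a(583,121),(75,-135,45)),(T,a(341,212),(0,85,188)),(T,a(508,151),(50,-60,60)),
(T,a(594,282),(-75,-135,45)),(S,b(251,268),(-75,135,45)),
(S,b(432,414),(-75,-135,45)),(S,b(553,345),(75,-135,45)),(S,b(338,128),(0,85,188))]
q0=[*back(T,a(445,210),45)[:2],0.]
f=lambda q:np.concatenate([proj(p,L2W(q,P))-uv for p,uv,P in obs])
r=least_squares(f,q0,loss='soft_l1');q=r.x
print(q,np.round(f(q).reshape(-1,2),1).tolist())
print("dome",L2W(q,(0,85,188)),"hinge",L2W(q,(50,-60,74)))
tip=back(T,a(577,216),55);h=L2W(q,(50,-60,55));d=tip-h;
ang=np.arctan2(-d[1],-d[0])-q[2];print("tip",tip,np.hypot(*d[:2]),"hook a",ang)
for P in [(ang,)]:
    k=L2W(q,(50-60*np.cos(ang),-60-60*np.sin(ang),74));print("knob",k,proj(T,k),proj(S,k))
E
```

```text
[ 5.18920636e+02 -2.80594690e+01  5.31436996e-02] [[-0.3, -0.3], [0.6, -0.7], [0.3, -0.6], [-0.8, -0.2], [1.2, 0.3], [-2.2, -1.8], [-1.7, 1.0], [1.3, -0.8], [-0.5, 1.3]]
dome [514.40554775  56.82052845 188.        ] hinge [572.03716779 -85.31882701  74.        ]
tip [ 511.87285964 -148.83838388   55.        ] 87.48987415951842 hook a 0.7593754308747194
knob [ 530.7768674  -128.88013566   74.        ] [364.63923818 258.028602  ] [326.17067369 285.61023478]
```

move_arm(targets=[{"tx": -0.06,"ty": -0.073,"tz": 0,"turn": -4,"jaw": 0.04},{"tx": -0.546,"ty": -0.659,"tz": 0.02,"turn": -38,"jaw": 0.04},{"tx": -0.546,"ty": -0.659,"tz": 0.02,"turn": -38,"jaw": 0.04},{"tx": -0.546,"ty": -0.659,"tz": 0.02,"turn": -38,"jaw": 0.04},{"tx": -0.546,"ty": -0.659,"tz": 0.02,"turn": -38,"jaw": 0.04},{"tx": -0.546,"ty": -0.659,"tz": 0.02,"turn": -38,"jaw": 0.04},{"tx": -0.546,"ty": -0.659,"tz": 0.02,"turn": -38,"jaw": 0.04},{"tx": -0.546,"ty": -0.659,"tz": 0.02,"turn": -38,"jaw": 0.04},{"tx": -0.546,"ty": -0.659,"tz": 0.02,"turn": -38,"jaw": 0.04},{"tx": -0.546,"ty": -0.659,"tz": 0.02,"turn": -38,"jaw": 0.04},{"tx": -0.546,"ty": -0.659,"tz": 0.02,"turn": -38,"jaw": 0.04},{"tx": -0.546,"ty": -0.659,"tz": 0.02,"turn": -38,"jaw": 0.04},{"tx": -0.546,"ty": -0.659,"tz": 0.02,"turn": -38,"jaw": 0.04},{"tx": -0.546,"ty": -0.659,"tz": 0.02,"turn": -38,"jaw": 0.04},{"tx": -0.546,"ty": -0.659,"tz": 0.02,"turn": -38,"jaw": 0.04},{"tx": -0.546,"ty": -0.659,"tz": 0.02,"turn": -38,"jaw": 0.04},{"tx": -0.546,"ty": -0.659,"tz": 0.02,"turn": -38,"jaw": 0.04},{"tx": -0.546,"ty": -0.659,"tz": 0.02,"turn": -38,"jaw": 0.04}])

```text
time_s: 3.05
tcp_pos: [530.3, -128.4, 211.6]
orientation: [0.0, -0.219, 0.976, -0.0]
wrist_force: [0.3, 0.6, 0.4]
finger_gap: 0.469
grasp_force: 0.0
```

```bash
cat >> h.py <<'E'
def wristcam():
    s=readout.state(); p=optics.get_image("wrist"); o=s["orientation"]; Rt=Ro.from_quat([o[1],o[2],o[3],o[0]]).as_matrix()
    H=np.array(p["hand_eye"]); Rwc=Rt@H[:3,:3]; C=Rt@H[:3,3]+s["tcp_pos"]
    p["R"]=Rwc.T; p["t"]=-Rwc.T@C; return s,p
def tool(s,dst):
    o=s["orientation"];Rt=Ro.from_quat([o[1],o[2],o[3],o[0]]).as_matrix()
    return np.round(Rt.T@(np.array(dst)-s["tcp_pos"])/1000,4)
E
python3 - <<'E'
from h import *
s,p=wristcam(); cv2.imwrite("pics/w1.png",p["color"])
q=[518.92,-28.06,.0531]
for k in ("hook_knob","hook_hinge","light","dome_top"):
    print(k,[(np.round(d["at"],1).tolist(),round(d["conf"],2)) for d in spotter.spot_in(p,k)][:3])
for n,P in (("hinge",(50,-60,60)),("knob",(50-60*np.cos(.76),-60-60*np.sin(.76),87)),("dome",(0,85,188)),("catch",(-40,-60,63))): print(n,proj(p,L2W(q,P)))
print(s["joint_positions"])
E
```

```text
hook_knob [([325.8, 246.9], 0.57)]
hook_hinge [([323.5, 244.0], 0.93)]
light [([634.3, 274.5], 0.67), ([563.6, 351.6], 0.63)]
dome_top [([633.6, 272.2], 0.94)]
hinge [336.85285432 283.69036817]
knob [314.14259787 235.01311718]
dome [604.55605995 382.81068367]
catch [377.37963347 198.11169413]
[-3.35973343e-01 -9.45199754e-02  1.90460484e+00  2.62394730e-05
  1.33105508e+00 -2.34874782e+00]
```

View pics/w1.png

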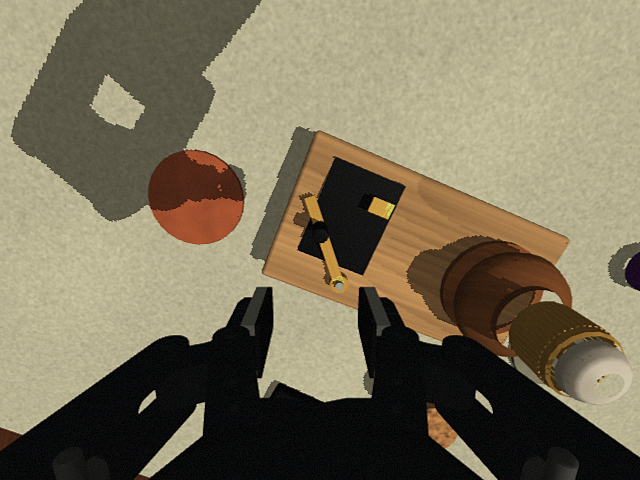

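Run:
```python
from h import *
s,p=wristcam()
print("knob",back(p,(319,231),86),"hinge",back(p,(339,284),60),"dome",back(p,(605,383),180))
q=[518.92,-28.06,.0531]
o=s["orientation"];Rt=Ro.from_quat([o[1],o[2],o[3],o[0]]).as_matrix();y=Rt[:,1];print("y",y)
for a,g in ((.76,0),(.76,8),(.6,8),(.45,8),(.3,8),(.15,8),(.05,8),(-.02,8)):
    k=L2W(q,(50-60*np.cos(a),-60-60*np.sin(a),69)); print(a,k.round(1),tool(s,k+g*y))
```

```text
knob [ 526.27630591 -127.2639057    86.        ] hinge [571.58389824 -84.03009618  60.        ] dome [517.11030238  66.69368463 180.        ]
y [-4.26828329e-01  9.04332658e-01 -1.47011669e-04]
0.76 [ 530.8 -128.9   69. ] [-0.0003  0.      0.1424]
0.76 [ 530.8 -128.9   69. ] [-0.0003  0.008   0.1424]
0.6 [ 524.4 -121.8   69. ] [0.0025 0.0172 0.1424]
0.45 [ 519.5 -114.3   69. ] [0.0037 0.0261 0.1424]
0.3 [ 515.7 -106.1   69. ] [0.0036 0.0351 0.1424]
0.15 [513.3 -97.4  69. ] [0.0021 0.044  0.1424]
0.05 [512.4 -91.5  69. ] [0.0004 0.0498 0.1424]
-0.02 [512.1 -87.3  69. ] [-0.0011  0.0537  0.1424]
```

move_arm(targets=[{"tx": 0,"ty": 0,"tz": 0.04,"jaw": 0.04},{"tx": 0,"ty": 0,"tz": 0.08,"jaw": 0.04},{"tx": 0.001,"ty": 0.001,"tz": 0.115,"jaw": 0.04},{"tx": 0.001,"ty": 0.001,"tz": 0.142,"jaw": 0.035},{"tx": 0.001,"ty": 0.002,"tz": 0.142,"jaw": 0.03},{"tx": 0.001,"ty": 0.005,"tz": 0.142,"jaw": 0.03},{"tx": 0.001,"ty": 0.01,"tz": 0.142,"jaw": 0.03},{"tx": 0.003,"ty": 0.017,"tz": 0.142,"jaw": 0.03},{"tx": 0.004,"ty": 0.022,"tz": 0.142,"jaw": 0.03},{"tx": 0.004,"ty": 0.027,"tz": 0.142,"jaw": 0.03},{"tx": 0.004,"ty": 0.032,"tz": 0.142,"jaw": 0.03},{"tx": 0.004,"ty": 0.036,"tz": 0.142,"jaw": 0.03},{"tx": 0.003,"ty": 0.04,"tz": 0.142,"jaw": 0.03},{"tx": 0.002,"ty": 0.044,"tz": 0.142,"jaw": 0.03},{"tx": 0.001,"ty": 0.047,"tz": 0.142,"jaw": 0.03},{"tx": 0.001,"ty": 0.05,"tz": 0.142,"jaw": 0.03},{"tx": 0,"ty": 0.052,"tz": 0.142,"jaw": 0.03},{"tx": 0,"ty": 0.052,"tz": 0.142,"jaw": 0.03}])

```text
schema error: expected keys tx, ty, tz, turn, jaw
```

move_arm(targets=[{"tx": 0,"ty": 0,"tz": 0.04,"turn": 0,"jaw": 0.04},{"tx": 0,"ty": 0,"tz": 0.08,"turn": 0,"jaw": 0.04},{"tx": 0.001,"ty": 0.001,"tz": 0.115,"turn": 0,"jaw": 0.04},{"tx": 0.001,"ty": 0.001,"tz": 0.142,"turn": 0,"jaw": 0.035},{"tx": 0.001,"ty": 0.002,"tz": 0.142,"turn": 0,"jaw": 0.03},{"tx": 0.001,"ty": 0.005,"tz": 0.142,"turn": 0,"jaw": 0.03},{"tx": 0.001,"ty": 0.01,"tz": 0.142,"turn": 0,"jaw": 0.03},{"tx": 0.003,"ty": 0.017,"tz": 0.142,"turn": 0,"jaw": 0.03},{"tx": 0.004,"ty": 0.022,"tz": 0.142,"turn": 0,"jaw": 0.03},{"tx": 0.004,"ty": 0.027,"tz": 0.142,"turn": 0,"jaw": 0.03},{"tx": 0.004,"ty": 0.032,"tz": 0.142,"turn": 0,"jaw": 0.03},{"tx": 0.004,"ty": 0.036,"tz": 0.142,"turn": 0,"jaw": 0.03},{"tx": 0.003,"ty": 0.04,"tz": 0.142,"turn": 0,"jaw": 0.03},{"tx": 0.002,"ty": 0.044,"tz": 0.142,"turn": 0,"jaw": 0.03},{"tx": 0.001,"ty": 0.047,"tz": 0.142,"turn": 0,"jaw": 0.03},{"tx": 0.001,"ty": 0.05,"tz": 0.142,"turn": 0,"jaw": 0.03},{"tx": 0,"ty": 0.052,"tz": 0.142,"turn": 0,"jaw": 0.03},{"tx": 0,"ty": 0.052,"tz": 0.142,"turn": 0,"jaw": 0.03}])

```text
time_s: 5.6
tcp_pos: [508.3, -82.1, 69.3]
orientation: [-0.0, -0.218, 0.976, 0.0]
wrist_force: [-0.4, 0.2, 0.3]
finger_gap: 0.353
grasp_force: 0.0
```

move_arm(targets=[{"tx": 0,"ty": 0.001,"tz": 0,"turn": 0,"jaw": 0.03},{"tx": 0,"ty": 0.002,"tz": 0,"turn": 0,"jaw": 0.03},{"tx": -0.001,"ty": 0.003,"tz": 0,"turn": 0,"jaw": 0.03},{"tx": -0.001,"ty": 0.004,"tz": 0,"turn": 0,"jaw": 0.03},{"tx": -0.001,"ty": 0.004,"tz": 0,"turn": 0,"jaw": 0.03}])

```text
time_s: 6.22
tcp_pos: [507.8, -79.4, 69.4]
orientation: [0.0, -0.219, 0.976, -0.001]
wrist_force: [0.9, -6.2, -1.2]
finger_gap: 0.352
grasp_force: 2.8
```

Run:
```python
from h import *
s,p=wristcam(); cv2.imwrite("pics/w2.png",p["color"]); print(s["wrist_force"])
q=[518.92,-27,.0531]
for a in (0,.1,.2): print(a,proj(p,L2W(q,(50-60*np.cos(a),-60-60*np.sin(a),87))))
```

```text
[ 0.91587329 -6.2174149  -1.20848075]
0 [292.88729458 322.30888414]
0.1 [279.50996285 318.12372839]
0.2 [265.68553246 315.12233222]
```

View pics/w2.png

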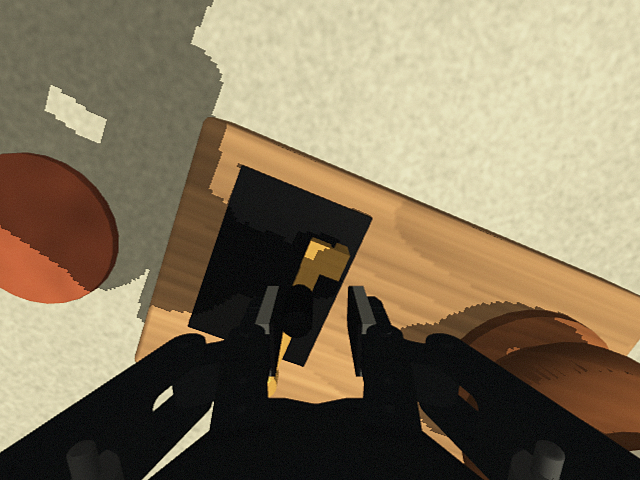

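The hook arm lies in the catch (catch at (325,250), knob at (297,310) between the fingers), with 6 N pressed against the stop. Next I hold, back off and move over the light.

Run:
```python
from h import *
s=readout.state(); print(tool(s,(515,58,250)))
```

```text
[-0.0651  0.1208 -0.1809]
```

move_arm(targets=[{"tx": 0,"ty": 0,"tz": 0,"turn": 0,"jaw": 0.03},{"tx": 0,"ty": 0,"tz": 0,"turn": 0,"jaw": 0.03},{"tx": 0,"ty": 0,"tz": 0,"turn": 0,"jaw": 0.03},{"tx": 0,"ty": -0.004,"tz": 0,"turn": 0,"jaw": 0.032},{"tx": 0,"ty": -0.006,"tz": 0,"turn": 0,"jaw": 0.034},{"tx": 0,"ty": -0.006,"tz": -0.03,"turn": 0,"jaw": 0.034},{"tx": 0,"ty": -0.006,"tz": -0.08,"turn": 0,"jaw": 0.06},{"tx": 0,"ty": -0.006,"tz": -0.13,"turn": 0,"jaw": 0.085},{"tx": 0,"ty": -0.006,"tz": -0.18,"turn": 0,"jaw": 0.085},{"tx": -0.03,"ty": 0.04,"tz": -0.18,"turn": 0,"jaw": 0.085},{"tx": -0.05,"ty": 0.08,"tz": -0.18,"turn": 0,"jaw": 0.085},{"tx": -0.065,"ty": 0.121,"tz": -0.18,"turn": 0,"jaw": 0.085},{"tx": -0.065,"ty": 0.121,"tz": -0.18,"turn": 0,"jaw": 0.085},{"tx": -0.065,"ty": 0.121,"tz": -0.18,"turn": 0,"jaw": 0.085},{"tx": -0.065,"ty": 0.121,"tz": -0.18,"turn": 0,"jaw": 0.085}])

```text
time_s: 8.15
tcp_pos: [514.9, 57.9, 249.2]
orientation: [-0.0, -0.218, 0.976, -0.0]
wrist_force: [-0.4, 1.0, -0.3]
finger_gap: 1.001
grasp_force: 0.0
```

Run:
```python
from h import *
s,p=wristcam(); cv2.imwrite("pics/w3.png",p["color"])
T=optics.get_image("top")
for k in ("hook_knob","light","dome_top"):
    print(k,[(np.round(d["at"],1).tolist(),round(d["conf"],2)) for d in spotter.spot_in(p,k)][:3])
q=[518.92,-27,.0531]
for P in ((0,85,188),(0,85,171),(0,85,116),(-10,-60,87),(-40,-60,63)): print(P,L2W(q,P),proj(p,L2W(q,P)))
print(s["tcp_pos"])
```

```text
hook_knob [([176.6, 171.2], 0.92), ([222.2, 174.1], 0.46)]
light [([318.6, 244.6], 0.82), ([499.9, 210.5], 0.79)]
dome_top [([316.8, 246.1], 0.66), ([497.9, 207.6], 0.63)]
(0, 85, 188) [514.40862075  57.88019473 188.        ] [315.00382721 259.34221275]
(0, 85, 171) [514.40862075  57.88019473 171.        ] [315.03882284 251.36146491]
(0, 85, 116) [514.40862075  57.88019473 116.        ] [315.12468735 231.78007612]
(-10, -60, 87) [512.11859774 -87.44618207  87.        ] [169.05359953 154.3850338 ]
(-40, -60, 63) [482.16088195 -89.03843357  63.        ] [188.23131859 123.10404662]
[514.86474775  57.87961637 249.24136019]
```

View pics/w3.png

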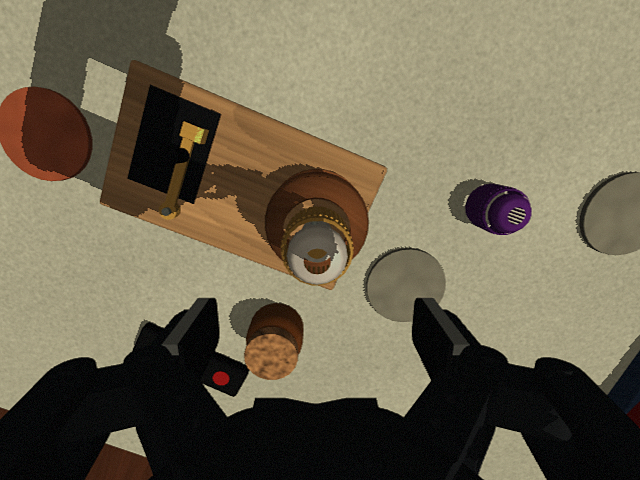

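Run:
```python
from h import *
from scipy.optimize import least_squares
s,p=wristcam()
obs=[((133,61),(-75,-135,45)),((386,167),(-75,135,45)),((332,290),(75,135,45)),((101,205),(75,-135,45))]
f=lambda q:np.concatenate([proj(p,L2W(q,P))-np.array(uv) for uv,P in obs])
q=least_squares(f,[518.9,-27,.053]).x; print(q,f(q).round(1)); 
print("seat",L2W(q,(0,85,116)),[proj(p,L2W(q,(0,85,z))).round(1) for z in (171,188)])
for z in(171,180,188): print(z,back(p,(318,254),z))
g=cv2.cvtColor(p["color"],cv2.COLOR_BGR2HSV); m=((g[...,1]<60)&(g[...,2]>110)).astype(np.uint8); m[:190]=0;m[300:]=0;m[:,:250]=0;m[:,375:]=0
n,l,st,c=cv2.connectedComponentsWithStats(m); i=1+np.argmax(st[1:,4]); print(st[i],c[i])
print(tool(s,(515,60,134)))
```

```text
[ 5.20064528e+02 -2.38132231e+01  6.10407937e-02] [-2.8 -1.7  3.7  0.6  1.6  2.1 -2.2  0.8]
seat [514.87928171  61.02847194 116.        ] [array([318.4, 253.5]), array([318.6, 261.6])]
171 [515.32541039  60.94163171 171.        ]
180 [512.65173657  59.60429117 180.        ]
188 [510.27513762  58.41554402 188.        ]
[ 250  199  125  101 3326] [315.81178593 277.14642213]
[-0.0009  0.0016  0.1153]
```

move_arm(targets=[{"tx": -0.001,"ty": 0.002,"tz": 0.03,"turn": 0,"jaw": 0.085},{"tx": -0.001,"ty": 0.002,"tz": 0.06,"turn": 0,"jaw": 0.085},{"tx": -0.001,"ty": 0.002,"tz": 0.09,"turn": 0,"jaw": 0.085},{"tx": -0.001,"ty": 0.002,"tz": 0.115,"turn": 0,"jaw": 0.085},{"tx": -0.001,"ty": 0.002,"tz": 0.115,"turn": 0,"jaw": 0.08},{"tx": -0.001,"ty": 0.002,"tz": 0.115,"turn": 0,"jaw": 0.07},{"tx": -0.001,"ty": 0.002,"tz": 0.115,"turn": 0,"jaw": 0.062},{"tx": -0.001,"ty": 0.002,"tz": 0.115,"turn": 0,"jaw": 0.058},{"tx": -0.001,"ty": 0.002,"tz": 0.115,"turn": 0,"jaw": 0.055},{"tx": -0.001,"ty": 0.002,"tz": 0.115,"turn": 0,"jaw": 0.052},{"tx": -0.001,"ty": 0.002,"tz": 0.115,"turn": 0,"jaw": 0.048},{"tx": -0.001,"ty": 0.002,"tz": 0.115,"turn": 0,"jaw": 0.048}], force=20)

```text
time_s: 9.95
tcp_pos: [515.3, 61.0, 135.0]
orientation: [0.001, -0.218, 0.976, -0.0]
wrist_force: [0.2, -0.3, 3.7]
finger_gap: 0.6
grasp_force: 20.6
```

move_arm(targets=[{"tx": 0,"ty": 0,"tz": 0.001,"turn": 0,"jaw": 0.046},{"tx": 0,"ty": 0,"tz": 0.002,"turn": 0,"jaw": 0.046},{"tx": 0,"ty": 0,"tz": 0.003,"turn": 2,"jaw": 0.046},{"tx": 0,"ty": 0,"tz": 0.003,"turn": 4,"jaw": 0.046},{"tx": 0,"ty": 0,"tz": 0.003,"turn": 6,"jaw": 0.046},{"tx": 0,"ty": 0,"tz": 0.003,"turn": 8,"jaw": 0.046},{"tx": 0,"ty": 0,"tz": 0.003,"turn": 10,"jaw": 0.046},{"tx": 0,"ty": 0,"tz": 0.003,"turn": 12,"jaw": 0.046},{"tx": 0,"ty": 0,"tz": 0.003,"turn": 14,"jaw": 0.046}], force=40)

```text
time_s: 11.08
tcp_pos: [517.4, 60.6, 134.9]
orientation: [0.003, -0.098, 0.995, -0.001]
wrist_force: [0.8, -2.6, 12.4]
finger_gap: 0.597
grasp_force: 41.5
```

move_arm(targets=[{"tx": 0,"ty": 0,"tz": 0,"turn": 2,"jaw": 0.046},{"tx": 0,"ty": 0,"tz": 0,"turn": 4,"jaw": 0.046},{"tx": 0,"ty": 0,"tz": 0,"turn": 6,"jaw": 0.046},{"tx": 0,"ty": 0,"tz": 0,"turn": 8,"jaw": 0.046},{"tx": 0,"ty": 0,"tz": 0,"turn": 10,"jaw": 0.046}])

```text
time_s: 11.7
tcp_pos: [517.8, 60.1, 134.8]
orientation: [0.004, -0.011, 1.0, -0.001]
wrist_force: [2.5, -4.2, 10.5]
finger_gap: 0.599
grasp_force: 41.4
```

move_arm(targets=[{"tx": 0,"ty": 0,"tz": 0,"turn": 2,"jaw": 0.046},{"tx": 0,"ty": 0,"tz": 0,"turn": 4,"jaw": 0.046},{"tx": 0,"ty": 0,"tz": 0,"turn": 6,"jaw": 0.046},{"tx": 0,"ty": 0,"tz": 0,"turn": 8,"jaw": 0.046},{"tx": 0,"ty": 0,"tz": 0,"turn": 10,"jaw": 0.046}])

```text
time_s: 12.32
tcp_pos: [517.5, 60.5, 134.1]
orientation: [0.003, 0.077, 0.997, -0.0]
wrist_force: [2.1, -2.0, 8.1]
finger_gap: 0.596
grasp_force: 41.1
```

move_arm(targets=[{"tx": 0,"ty": 0,"tz": 0,"turn": 0,"jaw": 0.046},{"tx": 0,"ty": 0,"tz": 0.001,"turn": 1,"jaw": 0.046},{"tx": 0,"ty": 0,"tz": 0.001,"turn": 2,"jaw": 0.046},{"tx": 0,"ty": 0,"tz": 0.001,"turn": 4,"jaw": 0.046}])

```text
time_s: 12.82
tcp_pos: [515.7, 60.7, 131.5]
orientation: [0.001, 0.112, 0.994, -0.0]
wrist_force: [0.4, -2.3, -1.4]
finger_gap: 0.597
grasp_force: 41.5
```

move_arm(targets=[{"tx": 0,"ty": 0,"tz": 0.001,"turn": 0,"jaw": 0.046},{"tx": 0,"ty": 0,"tz": 0.002,"turn": 0,"jaw": 0.046},{"tx": 0,"ty": 0,"tz": 0.003,"turn": 0,"jaw": 0.046},{"tx": 0,"ty": 0,"tz": 0.003,"turn": 0,"jaw": 0.046},{"tx": 0,"ty": 0,"tz": 0.003,"turn": 0,"jaw": 0.046},{"tx": 0,"ty": 0,"tz": 0.003,"turn": 0,"jaw": 0.046}], force=60)

```text
time_s: 13.58
tcp_pos: [515.2, 60.6, 127.9]
orientation: [0.0, 0.111, 0.994, -0.0]
wrist_force: [-0.6, -2.8, 6.6]
finger_gap: 0.594
grasp_force: 65.8
```

move_arm(targets=[{"tx": 0,"ty": 0,"tz": 0.001,"turn": 0,"jaw": 0.046},{"tx": 0,"ty": 0,"tz": 0.002,"turn": 0,"jaw": 0.046},{"tx": 0,"ty": 0,"tz": 0.003,"turn": 0,"jaw": 0.046},{"tx": 0,"ty": 0,"tz": 0.004,"turn": 0,"jaw": 0.046},{"tx": 0,"ty": 0,"tz": 0.004,"turn": 0,"jaw": 0.046},{"tx": 0,"ty": 0,"tz": 0.004,"turn": 0,"jaw": 0.046}])

```text
time_s: 14.32
tcp_pos: [515.3, 60.7, 125.4]
orientation: [0.0, 0.111, 0.994, -0.0]
wrist_force: [-4.4, -3.8, 13.4]
finger_gap: 0.597
grasp_force: 66.7
```

move_arm(targets=[{"tx": 0,"ty": 0,"tz": 0.001,"turn": 0,"jaw": 0.046},{"tx": 0,"ty": 0,"tz": 0.002,"turn": 0,"jaw": 0.046},{"tx": 0,"ty": 0,"tz": 0.002,"turn": 0,"jaw": 0.046},{"tx": 0,"ty": 0,"tz": 0.002,"turn": 0,"jaw": 0.046}])

```text
time_s: 14.82
tcp_pos: [515.3, 60.6, 125.3]
orientation: [0.0, 0.111, 0.994, -0.001]
wrist_force: [-11.2, -4.0, 23.8]
finger_gap: 0.595
grasp_force: 67.9
```

Run:
```python
from h import *
S=optics.get_image("side");s,p=wristcam()
a=cv2.resize(S["color"][200:310,240:360],(600,550),interpolation=cv2.INTER_CUBIC); cv2.imwrite("pics/side4.png",a)
print(s["tcp_pos"],s["wrist_force"],s["moment"],s["orientation"])
```

```text
[515.31572139  60.61568438 125.3106645 ] [-9.88988266 -3.83031213 23.97761326] [-0.60499915  1.58700361 -0.11214272] [ 7.43170714e-05  1.10946973e-01  9.93826179e-01 -5.37908748e-04]
```

View pics/side4.png

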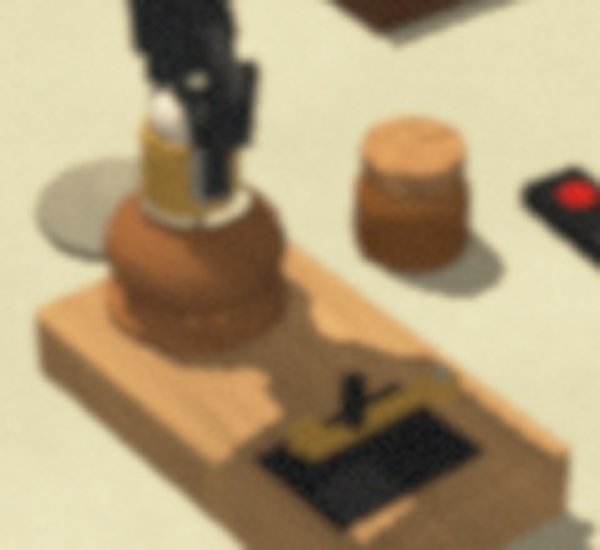

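The collar (side crop (190,190)) sits down on the seat. The TCP stopped at 125.3 mm, about 10 mm below where it gripped, while the push rose to 24 N. The hook lies across the hatch in its catch.

```bash
python3 -c "
from h import *
print(arm.hand_in())"
```

```text
the job is handed in; nothing more can be done
None
```

I closed the hook into its catch, then turned the collar about 38° clockwise until it dropped over the pins. I pressed it home against the seat with about 24 N and handed the job in with the gripper still holding it down; the hand-in returned no verdict.

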